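Jack up the hinged beam and hold it

TASK

Slide the small lever jack along the bench so that its round saddle stands centred under the round lift pad (the round collar) of the hinged beam. Work the jack's handle with one full pump, all the way down and all the way back up, to bed the saddle; then press it fully down again and finish while still holding it down, so that the jack keeps the beam lifted off its rest post. Do not touch the beam rig with the arm, and leave the other things on the bench alone.

Things in the scene. Friction and masses are not known exactly. Their poses are not given: they have to be found in the camera images.
- stand: The beam rig, fixed. Origin: bench top, straight below the resting beam's lift pad. x points along the beam to the grey pedestal it is hinged in (247 mm away, 160 mm high, foot 90 x 130 mm; hinge 130 mm up), -x to its free end. Beam: aluminium bar 22 mm wide, 24 mm high, underside 96 mm up at the pad. The jack goes in under it from the free +y side, square to the beam.
- lift_point (a point): Centre of the flat lower end of the lift pad: 80 mm above the bench with the beam at rest, about 105 mm at the jack's full stroke (beam then level). The pad is a round steel collar of 60 mm diameter around the bar (90 to 124 mm above the bench) with a short boss of 24 mm diameter below. The hinged beam weighs about 1 kg and loads the jack with 7 to 12 N.
- clamp_block (a point): Centre of a square grey clamp block (40 x 46 x 40 mm) on the beam, 140 mm from the lift pad towards the pedestal. It is not the lift point.
- free_end (a point): Centre of the top of two stacked brass discs of 72 mm diameter on the beam's free end, 110 mm from the lift pad, about 147 mm up. Below them the beam lies on a thin fixed rest post with a foot of 60 x 70 mm.
- jack: Loose grey lever jack, about 0.75 kg; slides on the bench. Base plate 310 x 80 x 12 mm, from x = -165 to +145 mm. Origin: underside of the base, below the grip tower; +x points to the saddle, -x to the handle, z up.
- grip_tower (a point): Centre of the top of the jack's grip tower, 90 mm above the bench: a solid block 30 mm long (jack x) and 36 mm wide (jack y), over the jack's origin. The place to hold the jack, from above, fingers on its two y sides, which are free down to the base plate.
- saddle_top (a point): Centre of the upper face of the saddle, a flat round steel plate of 56 mm diameter on a column, 115 mm from the tower (jack x); 70 mm above the bench when down. The whole boss of the lift pad should stand on it.
- paddle (a point): Centre of the upper face of the handle's flat black rubber paddle (50 x 60 x 12 mm), pushed down here: 132 mm above the bench with the handle up, about 60 mm fully down. Handle: steel bar from the tower towards jack -x, hinged at jack x = -12, z = 66 mm; paddle centre 125 mm from the hinge, its face 6 mm above the bar's axis.
- lever (a joint): Angle of the jack's handle in rad: 0 up (at rest, sloping 0.5 rad upwards), 0.6 fully down (0.1 rad below level). The saddle rises 60 mm per rad, 36 mm in all. Pushing at the paddle takes about 3 N at first, 8 to 12 N at the end with the beam on the saddle. A spring brings the handle back up when let go.
- pen_cup: White cup, 72 mm wide, 95 mm high, not needed. Origin: centre of its underside.
- slotted_weight: Brass weight with a stem, 60 mm wide, 58 mm high, not needed. Origin: centre of its underside.
- vernier_box: Flat black instrument case, 160 x 70 x 30 mm, not needed. Origin: centre of its underside.

How it is judged:
On the way, in this order (a step that is already met when the one before it is completed fails the run):
1. the jack stands flat and still with its saddle centred under the lift pad, handle still up (horizontal distance between saddle_top and lift_point below 0.016 m and linear speed of jack below 0.02 m/s and angle between jack's own z axis and vertical below 0.05 rad and height (world z) of jack below 0.006 m and value of joint lever below 0.12 rad), for 0.2 s.
2. first stroke: the handle is fully down and the beam is lifted by the jack (value of joint lever above 0.52 rad and height (world z) of lift_point above 0.0985 m and contact force between jack and stand above 2 N), for 0.1 s.
3. the handle is back up and the beam down again (value of joint lever below 0.12 rad and height (world z) of lift_point below 0.083 m), for 0.1 s.
At the end, for the whole second after the job is handed in: The fingers hold the handle down (at least 0.52 of 0.6 rad, over 2 N); the jack alone lifts the beam (lift point at least 98.5 mm up, contact over 2 N), saddle centre within 16 mm of the lift point seen from above, jack flat (tilt under 0.05 rad) (all of step 2 and contact force between the fingers and jack above 2 N and horizontal distance between saddle_top and lift_point below 0.016 m and angle between jack's own z axis and vertical below 0.05 rad); the arm keeps its last pose, push and grip.
It fails at once if the arm or gripper pushes on the beam rig (over 3 N) (contact force between the arm and stand above 3 N).
It fails at once if the fingers push on the beam rig (over 3 N) (contact force between the fingers and stand above 3 N).
It fails at once if the cup is disturbed (moved over 30 mm) (distance of pen_cup from where it was at the start of the episode above 0.03 m).
It fails at once if the brass weight is disturbed (moved over 30 mm) (distance of slotted_weight from where it was at the start of the episode above 0.03 m).
It fails at once if the instrument case is disturbed (moved over 30 mm) (distance of vernier_box from where it was at the start of the episode above 0.03 m).
It also fails if it takes over 64 s, if anything falls off the work surface, if the arm or the gripper's body presses on something with over 40 N, if the wrist force passes 120 N, or if a joint passes its speed limit or range.

ROBOT

A 6-joint arm with a two-finger parallel gripper is mounted at the origin on the work surface. World frame = base frame: x ahead of the robot, y to its left, z up, the work surface at z = 0. Lengths are in m, angles in rad, forces in N, time in s.
With the tool pointing down it reaches from about 0.35 to 0.975 m from the base axis. Payload 4.9 kg.
Tool frame: the origin (TCP) lies midway between the tips of the shut fingers; the grasp point (between the pads) lies 19 mm behind it; z points along the fingers, y is the direction in which the jaws open and shut (so a half turn about z gives the same grasp; the last joint's range is limited). The gripper opens to 85 mm and grips with 20 to 120 N. Pads are 22 mm wide; open, the fingers measure 114 mm over their backs; the gripper's body (76 mm by 85 mm) begins 54 mm behind the grasp point. The pads swing forward as they close: fully open they stand 13 mm farther back than shut.
Start: joints at [1.032, 0.053, 1.613, -0, 1.476, -0.119], TCP at [0.255, 0.571, 0.231] pointing down, gripper open.
Joint ranges: [-3.01, 3.01], [-1.01, 2.22], [0.06, 2.58], [-1.02, 4.17], [0.09, 2.62], [-3.14, 3.14]. Speed limits (rad/s): [2.57, 2.57, 3.14, 3.14, 3.14, 3.14].

INTERFACE

Orientations are given as a unit quaternion [w, x, y, z].
In Python, from plant import state, grab_frame, camera_params, job_done, boxes_of gives the robot as it stands.
- The arm moves only by the tool step_arm, never from a script. Its argument "steps" is a list of rows, each a list of 4 numbers: the shift along the tool's x, y, z in mm, then the turn about the tool's z in degrees. A call has 1 to 8 rows; each row shifts and turns the pose as measured when the row begins, along the tool's axes as they then stand; what a row does not reach is not made up. A row lasts 1/10 s, in which the tool goes at most 50 mm and 8.59 degrees, less where a joint would pass 70% of its speed; a pose out of reach is approached as far as the arm can. A call is refused whole if a number of a shift passes 50 or a number of a turn 8.59, either way. A call with a gripper value outside its range is refused whole. "claw" is the opening in per cent of the stroke, from 0 (shut) to 100 (fully open), set as the call begins (left out, the last holds). The fingers move at their own pace and stop on an object; the grip force is fixed at half the most. Time passes only in rows, so rows that do not move let the fingers close. It gives the time, the measured TCP pose, the force and the opening at its end, in the units of the state.
- state(): the state, without advancing time (a new reading comes with each control period).
- grab_frame(name): name is "scene" or "top" or "wrist"; returns (picture, depth): 480x640x3 uint8, red, green, blue; 480x640 float32, m along the optical axis (not along the pixel's ray), 0 where there is no reading.
- camera_params(name): a dict with "mtx" (3x3 intrinsics, pixels), "k1" (the pictures are not rectified: a ray, as slopes to the right and down, at radius r is drawn at 1 + k1 r^2 times it, then the intrinsics apply), "extrinsics" (4x4, takes a point from camera to world coordinates); the wrist camera has in their place "T_tool_cam" (4x4, takes a point from camera to tool coordinates, whose origin is the TCP and whose axes are the flange's). Camera axes: x right, y down, z forward; pixel columns grow to the right and rows downward; lengths in m; the calibration is good to about 2 mm. A picture is of the moment at which its call begins: read the wrist's pose just before it. camera_params takes no time and is no camera call.
- job_done(): hands the job in, once; it reports no verdict.
Trained networks look in the newest picture that a camera, given by its name, has taken for a name from the list of things; names that differ only in an ending like _2 or _b are one class to them, and where a whole thing is asked for, a point or a joint stands for the part that bears it (a point fixed in the world has none). Each returns a list of dicts, best first, with "p" (0 to 1); they miss things now and then, are a little off and sometimes report something else, mostly with a low value. They report only what shows in the picture. A call takes as long as a camera call.
- boxes_of(camera, label): "box" ([left, top, width, height] in pixels, round what is visible of it).
The state is a dict: "time": time; "joint_pos": joint angles; "joint_vel": joint speeds; "joint_efforts": joint torques, N m; "tool_pos": TCP position; "tool_rot": TCP orientation; "contact_force": force on the tool from outside, world axes, zero at the start; "ft_torque": the same for the moment, N m; "gripper_width": opening from 0.0 (shut) to 1.0 (fully open).
Only numpy, scipy, OpenCV 4.12 (cv2) and the standard library are available. Lean on these libraries where they do the work, as an engineer would, in place of code of your own. Each camera call takes 0.05 s, during which the arm holds its last target. There are 200 camera calls.

## Working session

There is one attempt and no reset: what is moved stays moved. The work goes in short steps, Python scripts to look and compute and a tool call to move; the robot and the scene stay as the last step left them, time stands still between calls to the robot, and variables do not carry over. Pictures are saved under pics/ and viewed, about 8 in all and at most 12, crops included, and the job is handed in when it is done.

Besides the shell and the picture viewer there is one more tool, called as name([rows], argument=value, ...), one row to a line, values as JSON. step_arm: Moves the arm, as the interface text tells. Its arguments: {"type":"object","properties":{"steps":{"type":"array"},"claw":{"type":"number"}},"required":["steps"]}

```bash
mkdir -p pics
cat > h.py <<'E'
import numpy as np, cv2
from plant import *
def ray2world(cam,uv,d):
    """pixels uv (N,2) with depth d (N,) -> world"""
    c=camera_params(cam); M=np.array(c["mtx"]); T=np.array(c["extrinsics"])
    p=(np.atleast_2d(uv)-M[:2,2])/[M[0,0],M[1,1]]
    q=p.copy()
    for _ in range(20): q=p/(1+c["k1"]*(q**2).sum(1,keepdims=True))
    P=np.c_[q,np.ones(len(q))]*np.reshape(d,(-1,1))
    return P@T[:3,:3].T+T[:3,3]
def cloud(cam,depth):
    v,u=np.mgrid[:480,:640]
    return ray2world(cam,np.c_[u.ravel(),v.ravel()].astype(float),depth.ravel()).reshape(480,640,3)
E
python3 - <<'E'
from h import *
for c in("scene","top"):
    im,d=grab_frame(c); cv2.imwrite(f"pics/{c}0.png",im[:,:,::-1]); np.save(f"{c}0.npy",d)
    print(c,np.round(np.array(camera_params(c)["extrinsics"]),3).tolist(),(d>0).mean())
    X=cloud(c,d)
    for n in("stand","jack","grip_tower","saddle_top","paddle","pen_cup","slotted_weight","vernier_box","lift_point","clamp_block","free_end"):
        for r in boxes_of(c,n)[:2]:
            b=r["box"]; u=int(b[0]+b[2]/2); v=int(b[1]+b[3]/2)
            print(n,np.round(b).tolist(),round(r["p"],2),np.round(X[min(v,479),min(u,639)],3))
E
```

```text
scene [[0.657, 0.404, -0.637, 1.337], [0.754, -0.362, 0.548, -0.664], [-0.009, -0.84, -0.542, 0.779], [0.0, 0.0, 0.0, 1.0]] 0.9951204427083333
stand [244.0, 201.0, 146.0, 165.0] 0.96 [ 0.59  -0.056 -0.   ]
jack [340.0, 163.0, 90.0, 108.0] 0.97 [0.57  0.191 0.069]
grip_tower [342.0, 166.0, 88.0, 100.0] 0.63 [0.572 0.192 0.073]
grip_tower [393.0, 168.0, 36.0, 40.0] 0.51 [0.434 0.452 0.001]
saddle_top [349.0, 227.0, 24.0, 15.0] 0.57 [0.588 0.089 0.072]
paddle [393.0, 165.0, 33.0, 38.0] 0.88 [0.551 0.294 0.119]
pen_cup [186.0, 266.0, 38.0, 55.0] 0.78 [ 0.54 -0.31  0.08]
slotted_weight [131.0, 295.0, 30.0, 31.0] 0.94 [ 0.448 -0.408  0.029]
vernier_box [165.0, 339.0, 74.0, 69.0] 0.65 [ 0.682 -0.406  0.031]
lift_point [245.0, 203.0, 123.0, 99.0] 0.85 [ 0.618 -0.104  0.126]
clamp_block [242.0, 201.0, 126.0, 104.0] 0.83 [ 0.614 -0.106  0.125]
clamp_block [347.0, 227.0, 24.0, 14.0] 0.64 [0.581 0.085 0.07 ]
free_end [247.0, 200.0, 118.0, 99.0] 0.86 [ 0.61  -0.1    0.128]
top [[-0.005, -0.993, 0.119, 0.406], [-1.0, 0.007, 0.024, -0.019], [-0.024, -0.119, -0.993, 1.384], [0.0, 0.0, 0.0, 1.0]] 0.9
[... 207 characters left out ...]
[179.0, 213.0, 129.0, 52.0] 0.88 [0.55  0.201 0.091]
grip_tower [176.0, 229.0, 62.0, 25.0] 0.43 [0.543 0.283 0.112]
saddle_top [278.0, 215.0, 20.0, 22.0] 0.74 [0.586 0.095 0.069]
saddle_top [175.0, 229.0, 60.0, 27.0] 0.72 [0.541 0.288 0.111]
paddle [175.0, 230.0, 61.0, 27.0] 0.62 [0.539 0.288 0.11 ]
pen_cup [437.0, 241.0, 30.0, 26.0] 0.87 [ 0.52  -0.313  0.005]
slotted_weight [478.0, 277.0, 24.0, 22.0] 0.77 [ 0.431 -0.395  0.036]
vernier_box [468.0, 166.0, 38.0, 66.0] 0.67 [ 0.656 -0.399  0.027]
lift_point [351.0, 129.0, 35.0, 178.0] 0.73 [ 0.595 -0.096  0.125]
clamp_block [351.0, 130.0, 32.0, 172.0] 0.57 [ 0.598 -0.093  0.121]
free_end [350.0, 128.0, 34.0, 179.0] 0.88 [ 0.596 -0.093  0.123]
```

Run:
```python
from h import *
a=cv2.imread("pics/top0.png")[100:320,150:520]; cv2.imwrite("pics/top0c.png",cv2.resize(a,None,fx=2.1,fy=2.1,interpolation=2))
a=cv2.imread("pics/scene0.png")[150:420,110:450]; cv2.imwrite("pics/scene0c.png",cv2.resize(a,None,fx=2.2,fy=2.2,interpolation=2))
```

```text
(no output)
```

View pics/top0c.png

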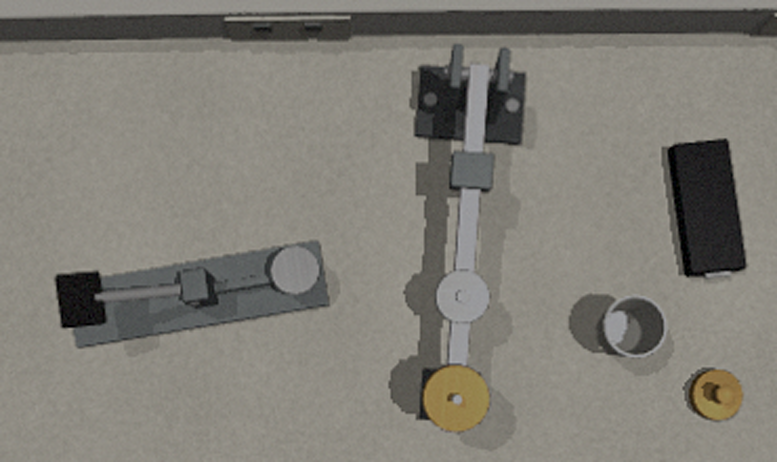

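View pics/scene0c.png

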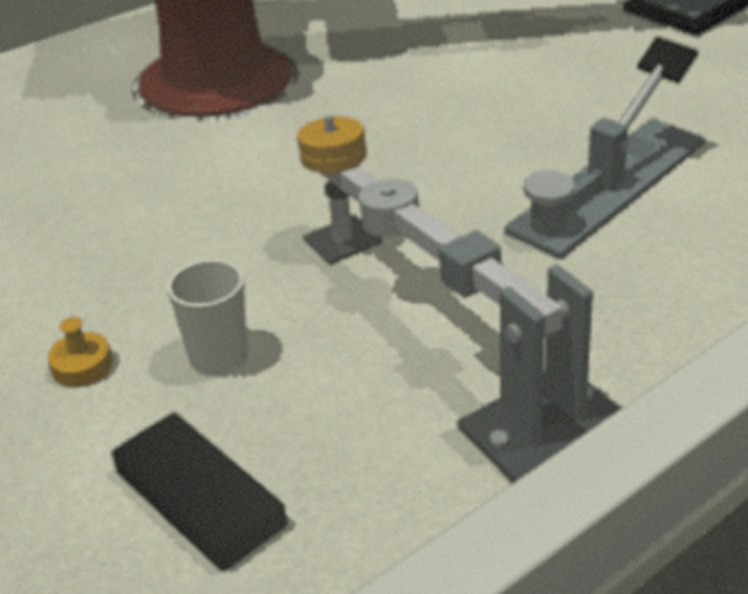

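The top view (crop ×2.1, offset 150,100) shows the jack at left with saddle at crop (295,270), tower (195,285) and paddle (80,298). The collar is at (463,296), the discs at (456,398) and the pedestal at the top. The scene view agrees. The way in from the +y side is clear.

```bash
cat >> h.py <<'E'
def blob(X,zlo,zhi,c,r,cam=None):
    """min enclosing circle/rect of points in height band near c (robust centre = mean of area)"""
    m=(X[...,2]>zlo)&(X[...,2]<zhi)&(np.hypot(X[...,0]-c[0],X[...,1]-c[1])<r)
    P=X[m]; xy=P[:,:2].astype(np.float32)
    rc=cv2.minAreaRect(xy*1000)
    return len(P),P.mean(0).round(4),np.round(cv2.minEnclosingCircle(xy*1000)[0],1),round(cv2.minEnclosingCircle(xy*1000)[1],1),[np.round(a,1) for a in rc]
def measure(cam,d,sad,tow):
    X=cloud(cam,d)
    print(cam,"saddle",*blob(X,.062,.078,sad,.035))
    print(cam,"tower",*blob(X,.084,.096,tow,.03))
E
python3 - <<'E'
from h import *
for c in("top","scene"):
    d=np.load(f"{c}0.npy"); X=cloud(c,d); measure(c,d,(.584,.09),(.568,.202))
    col=(.586,-.099)
    print("bench",np.median(X[...,2][(abs(X[...,0]-.45)<.05)&(abs(X[...,1]-.1)<.1)]))
    print("collar",*blob(X,.118,.130,col,.04))
    print("clamp",*blob(X,.123,.145,(.72,-.105),.03))
    print("discs",*blob(X,.140,.152,(.475,-.09),.045))
    print("paddle",*blob(X,.110,.150,(.54,.32),.05))
    print("base",*blob(X,.006,.018,(.56,.21),.2))
    print("ped",*blob(X,.150,.170,(.83,-.11),.09))
E
```

```text
top saddle 406 [0.5778 0.09   0.0715] [578.4  89.9] 28.0 [array([578.3,  90.1]), array([54. , 54.5]), np.float64(86.1)]
top tower 179 [0.5592 0.203  0.0913] [559.9 204.5] 21.7 [array([558.6, 206.9]), array([36.2, 37.2]), np.float64(11.1)]
bench 0.0016858975332184611
collar 341 [ 0.5797 -0.1017  0.1259] [586.  -99.3] 39.9 [array([ 582.9, -108.1]), array([48.9, 78.5]), np.float64(72.7)]
clamp 229 [ 0.7193 -0.1129  0.1385] [ 719.8 -105.6] 29.5 [array([ 717.6, -113.2]), array([32.5, 58.5]), np.float64(71.6)]
discs 309 [ 0.4468 -0.0899  0.1462] [444.4 -89.9] 31.5 [array([446.7, -89.9]), array([63.1, 31.5]), np.float64(89.3)]
paddle 599 [0.5398 0.3191 0.1314] [541.3 312.8] 42.1 [array([542.2, 308.8]), array([60.7, 75.9]), np.float64(9.1)]
base 3285 [0.5553 0.2098 0.0114] [560.2 209.9] 199.7 [array([560.1, 209.8]), array([392.4, 393.4]), np.float64(13.2)]
ped 235 [ 0.7863 -0.1201  0.1604] [ 787.2 -121. ] 39.7 [array([ 787.2, -120.7]), array([64.5, 50.9]), np.float64(85.1)]
scene saddle 299 [0.5838 0.0857 0.07  ] [581.4  90.4] 30.9 [array([580.1,  89.6]), array([53.3, 59.8]), np.float64(47.0
[... 167 characters left out ...]
58   -0.1051  0.1252] [ 585.8 -100.2] 39.5 [array([ 583.1, -108.5]), array([47.1, 78.9]), np.float64(72.1)]
clamp 319 [ 0.7143 -0.1149  0.1362] [ 719.5 -107.9] 29.6 [array([ 716.8, -114.9]), array([35. , 57.9]), np.float64(70.6)]
discs 216 [ 0.451  -0.0936  0.1449] [447.1 -90.5] 32.0 [array([448.6, -89.9]), array([39.7, 61.3]), np.float64(21.3)]
paddle 416 [0.5461 0.3168 0.1296] [544.9 314.2] 41.4 [array([545.4, 308.9]), array([61.9, 71.8]), np.float64(10.8)]
base 1504 [0.5719 0.2116 0.0128] [533.1 216.8] 179.1 [array([516.3, 212.2]), array([200.8, 348. ]), np.float64(3.8)]
ped 372 [ 0.7952 -0.1245  0.1579] [ 793.9 -121.8] 39.2 [array([ 793. , -121.6]), array([66.7, 51.9]), np.float64(85.7)]
```

```bash
cat >> h.py <<'E'
def rig(cam,d):
    X=cloud(cam,d)
    def disc(c,r,zlo,zhi,ax=None):
        for _ in range(8):
            P=X[(X[...,2]>zlo)&(X[...,2]<zhi)&(np.hypot(X[...,0]-c[0],X[...,1]-c[1])<.06)][:,:2]
            # best overlap of a disc of radius r, excluding bar
            g=np.array([(x,y) for x in np.arange(-.02,.0201,.001) for y in np.arange(-.02,.0201,.001)])+c
            D=np.linalg.norm(P[None]-g[:,None],axis=2)
            s=(D<r).sum(1)-1.0*((D>=r)&(D<r+.006)).sum(1)
            c2=g[s>=s.max()-1].mean(0)
            if np.linalg.norm(c2-c)<.001: break
            c=c2
        return c2.round(4)
    print(cam,"collar",disc(np.array([.572,-.1]),.030,.110,.132),"discs",disc(np.array([.47,-.09]),.036,.138,.156))
E
python3 - <<'E'
from h import *
for c in("top","scene"):
    d=np.load(f"{c}0.npy"); rig(c,d); X=cloud(c,d)
    print("clamp2",*blob(X,.130,.150,(.715,-.11),.035))
X=cloud("top",np.load("top0.npy"))
for u,v in((370,241),(367,289),(377,135),(374.5,181)): print(X[int(v),int(u)].round(4))
E
```

```text
top collar [ 0.54   -0.0985] discs [ 0.429 -0.09 ]
clamp2 329 [ 0.7106 -0.1128  0.14  ] [ 714.7 -110.2] 34.5 [array([ 712.1, -118. ]), array([44.9, 68.9]), np.float64(71.6)]
scene collar [ 0.545  -0.1017] discs [ 0.434 -0.092]
clamp2 381 [ 0.7093 -0.1159  0.1383] [ 714.8 -110.5] 34.9 [array([ 712.1, -118.8]), array([45.5, 69. ]), np.float64(70.6)]
[ 0.5385 -0.0987  0.1337]
[ 0.4284 -0.0888  0.1616]
[ 0.7866 -0.1186  0.1412]
[ 0.6766 -0.1095  0.1428]
```

```bash
cat >> h.py <<'E'
from scipy.spatial.transform import Rotation as Ro
def go(tx,ty,tz,yaw_y=None):
    s=state(); R=Ro.from_quat(np.array(s["tool_rot"])[[1,2,3,0]]).as_matrix()
    d=R.T@(np.array([tx,ty,tz])-s["tool_pos"])*1000
    a=np.degrees(np.arctan2(R[1,1],R[0,1]))
    print("t",s["time"],"tcp",np.round(s["tool_pos"],4),"z",R[:,2].round(3),"tool x dir",R[:,0].round(3),"y-axis ang",round(a,2),"F",np.round(s["contact_force"],1),"w",round(s["gripper_width"],3))
    print("shift mm",d.round(1), "turn about tool z (deg, tool z down)", None if yaw_y is None else round(-((yaw_y-a+90)%180-90),2), "J",np.round(s["joint_pos"],2))
E
python3 -c "
from h import *
go(.562,.2035,.14,9.3)"
```

```text
t 1.2 tcp [0.2547 0.5707 0.2313] z [ 0.  0. -1.] tool x dir [-0.913  0.408 -0.   ] y-axis ang 65.95 F [ 0.  -0.1 -0.8] w 1.0
shift mm [-430.3 -210.1   91.3] turn about tool z (deg, tool z down) 56.65 J [ 1.03  0.05  1.61 -0.    1.48 -0.12]
```

step_arm([
  [0,0,0,8.1],
  [0,0,0,8.1],
  [0,0,0,8.1],
  [0,0,0,8.1],
  [0,0,0,8.1],
  [0,0,0,8.1],
  [0,0,0,8.1],
], claw=100)

```text
time: 1.9
tool_pos: [0.2547, 0.5707, 0.2313]
tool_rot: [-0.0, 0.663, 0.749, 0.0]
contact_force: [0.0, 0.3, -0.4]
gripper_width: 0.998
```

```bash
python3 -c "
from h import *
go(.562,.2035,.14,9.3)"
```

```text
t 1.9 tcp [0.2547 0.5707 0.2313] z [ 0.  0. -1.] tool x dir [-0.121  0.993  0.   ] y-axis ang 6.97 F [ 0.   0.3 -0.4] w 0.998
shift mm [-401.8  260.4   91.3] turn about tool z (deg, tool z down) -2.33 J [1.03 0.05 1.61 0.   1.48 0.91]
```

step_arm([
  [-40,26,0,-2.3],
  [-40,26,0,0],
  [-40,26,0,0],
  [-40,26,0,0],
  [-40,26,0,0],
  [-40,26,0,0],
  [-40,26,0,0],
  [-40,26,0,0],
])

```text
time: 2.7
tool_pos: [0.5154, 0.2823, 0.232]
tool_rot: [-0.0, 0.644, 0.765, 0.002]
contact_force: [-0.2, 1.2, 0.4]
gripper_width: 0.998
```

```bash
python3 -c "
from h import *
go(.562,.2035,.14,9.3)"
```

```text
t 2.7 tcp [0.5154 0.2823 0.232 ] z [ 0.002  0.004 -1.   ] tool x dir [-0.171  0.985  0.003] y-axis ang 9.85 F [-0.2  1.2  0.4] w 0.998
shift mm [-85.9  32.2  91.8] turn about tool z (deg, tool z down) 0.55 J [ 0.37 -0.04  1.7   0.    1.47  0.2 ]
```

step_arm([
  [-43,16,0,0.5],
  [-43,16,0,0],
  [0,0,0,0],
  [0,0,0,0],
])

```text
time: 3.1
tool_pos: [0.5665, 0.1941, 0.2322]
tool_rot: [0.001, 0.651, 0.759, 0.003]
contact_force: [-0.5, 0.5, 0.1]
gripper_width: 1.001
```

Run:
```python
from h import *
go(.562,.2035,.14,9.3)
s=state(); im,d=grab_frame("wrist"); cv2.imwrite("pics/w1.png",im[:,:,::-1]); 
c=camera_params("wrist"); T=np.array(c["T_tool_cam"]); print(T.round(3).tolist())
W=np.eye(4); W[:3,:3]=Ro.from_quat(np.array(s["tool_rot"])[[1,2,3,0]]).as_matrix(); W[:3,3]=s["tool_pos"]
import h
cp=h.camera_params
def cam(n):
    q=dict(cp(n)); q["extrinsics"]=W@T; return q
h.camera_params=cam
X=cloud("wrist",d)
print(*blob(X,.083,.098,(.56,.204),.03)); print(*blob(X,.062,.078,(.58,.09),.04))
for r in boxes_of("wrist","grip_tower")[:3]: print(r)
```

```text
t 3.1 tcp [0.5665 0.1941 0.2322] z [ 0.004  0.003 -1.   ] tool x dir [-0.153  0.988  0.002] y-axis ang 8.83 F [-0.5  0.5  0.1] w 1.001
shift mm [ 9.8 -3.4 92.2] turn about tool z (deg, tool z down) -0.47 J [ 0.2  -0.01  1.68  0.    1.47  0.05]
[[0.0, -0.948, -0.318, 0.082], [1.0, 0.0, -0.0, 0.001], [0.0, -0.318, 0.948, -0.142], [0.0, 0.0, 0.0, 1.0]]
2113 [0.5604 0.2048 0.0888] [560.  208.8] 25.2 [array([559.1, 211.2]), array([35.8, 45.2]), np.float64(10.1)]
3197 [0.5788 0.0924 0.0689] [579.6  90.4] 28.2 [array([579.1,  90.3]), array([54.6, 55.5]), np.float64(38.7)]
{'box': [255.9, 1.5, 111.9, 362.4], 'p': 0.9}
```

View pics/w1.png

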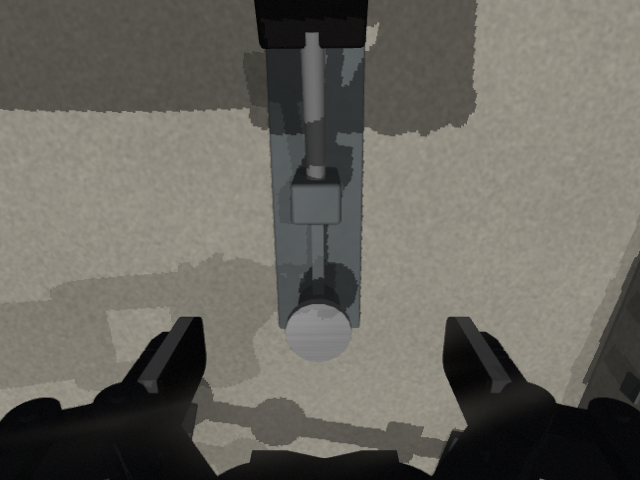

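The wrist view shows the tower at (316,200), the saddle at (319,332) and the paddle at the top. The jack's axis lies about 1° from the tool x axis. Now I correct that and lower.

step_arm([
  [10.5,-4,0,-0.9],
  [0,0,40,0],
  [0,0,40,0],
  [0,0,40,0],
  [0,0,0,0],
])

```text
time: 3.7
tool_pos: [0.5581, 0.2156, 0.1126]
tool_rot: [0.002, 0.638, 0.77, 0.006]
contact_force: [-1.3, 0.4, -0.5]
gripper_width: 0.999
```

```bash
python3 -c "
from h import *
go(.561,.204,.053,9.7)"
```

```text
t 3.7 tcp [0.5581 0.2156 0.1126] z [ 0.01   0.007 -1.   ] tool x dir [-0.185  0.983  0.005] y-axis ang 10.68 F [-1.3  0.4 -0.5] w 0.999
shift mm [-12.2  -0.   59.6] turn about tool z (deg, tool z down) 0.98 J [0.24 0.08 1.79 0.   1.26 0.05]
```

step_arm([
  [-12,0,0,1],
  [0,0,0,0],
  [0,0,0,0],
])

```text
time: 4.0
tool_pos: [0.5615, 0.2062, 0.1176]
tool_rot: [0.003, 0.644, 0.765, 0.008]
contact_force: [-0.0, -0.3, 1.3]
gripper_width: 0.999
```

```bash
python3 -c "
from h import *
go(.561,.204,.053,9.7)"
```

```text
t 4.0 tcp [0.5615 0.2062 0.1176] z [ 0.016  0.008 -1.   ] tool x dir [-0.171  0.985  0.006] y-axis ang 9.87 F [-0.  -0.3  1.3] w 0.999
shift mm [-2.5 -1.9 64.5] turn about tool z (deg, tool z down) 0.17 J [0.23 0.07 1.79 0.   1.26 0.05]
```

step_arm([
  [-1,-2,32,0],
  [-1,0,31,0],
  [0,0,0,0],
])

```text
time: 4.3
tool_pos: [0.5673, 0.2058, 0.0626]
tool_rot: [0.008, 0.644, 0.765, 0.015]
contact_force: [-0.5, -0.0, -0.2]
gripper_width: 1.004
```

```bash
python3 -c "
from h import *
go(.561,.204,.053,9.7)"
```

```text
t 4.3 tcp [0.5673 0.2058 0.0626] z [ 0.031  0.012 -0.999] tool x dir [-0.171  0.985  0.007] y-axis ang 9.84 F [-0.5 -0.  -0.2] w 1.004
shift mm [-0.8 -6.8  9.4] turn about tool z (deg, tool z down) 0.14 J [0.22 0.14 1.81 0.01 1.15 0.05]
```

step_arm([
  [0,-6,-30,0],
  [0,0,-30,0],
  [0,0,0,0],
])

```text
time: 4.6
tool_pos: [0.5617, 0.2044, 0.1304]
tool_rot: [0.01, 0.644, 0.765, 0.017]
contact_force: [1.1, 0.1, 1.0]
gripper_width: 0.998
```

```bash
python3 -c "
from h import *
go(.561,.204,.053,9.7)"
```

```text
t 4.6 tcp [0.5617 0.2044 0.1304] z [ 0.037  0.014 -0.999] tool x dir [-0.171  0.985  0.007] y-axis ang 9.81 F [1.1 0.1 1. ] w 0.998
shift mm [-0.8 -3.7 77.3] turn about tool z (deg, tool z down) 0.11 J [0.22 0.05 1.79 0.01 1.26 0.05]
```

step_arm([
  [0,0,0,0],
  [0,0,0,0],
  [0,0,0,0],
  [0,0,0,0],
])

```text
time: 5.0
tool_pos: [0.5633, 0.2047, 0.134]
tool_rot: [0.011, 0.644, 0.765, 0.019]
contact_force: [-0.5, 0.6, 0.3]
gripper_width: 1.0
```

```bash
python3 -c "
from h import *
s=state(); print(np.round(s['joint_efforts'],2),np.round(s['joint_pos'],4))
go(.561,.204,.053,9.7)"
```

```text
[ 1.000e-02 -3.727e+01 -3.531e+01  2.000e-02 -1.400e-01 -0.000e+00] [0.222  0.0425 1.791  0.0056 1.2639 0.0493]
t 5.0 tcp [0.5633 0.2047 0.134 ] z [ 0.042  0.015 -0.999] tool x dir [-0.17   0.985  0.008] y-axis ang 9.79 F [-0.5  0.6  0.3] w 1.0
shift mm [-1.  -6.  80.8] turn about tool z (deg, tool z down) 0.09 J [0.22 0.04 1.79 0.01 1.26 0.05]
```

step_arm([
  [0,0,-40,0],
  [0,0,-40,0],
])

```text
time: 5.2
tool_pos: [0.5549, 0.2023, 0.2054]
tool_rot: [0.005, 0.644, 0.765, 0.012]
contact_force: [1.4, -0.6, 0.9]
gripper_width: 1.002
```

```bash
python3 -c "
from h import *
go(.561,.204,.053,9.7)"
```

```text
t 5.2 tcp [0.5549 0.2023 0.2054] z [ 0.023  0.011 -1.   ] tool x dir [-0.17   0.985  0.007] y-axis ang 9.79 F [ 1.4 -0.6  0.9] w 1.002
shift mm [ -0.4   2.5 152.5] turn about tool z (deg, tool z down) 0.09 J [ 0.22 -0.03  1.74  0.01  1.41  0.05]
```

step_arm([
  [0,0,-45,0],
  [0,0,-45,0],
])

```text
time: 5.4
tool_pos: [0.5506, 0.2008, 0.2935]
tool_rot: [0.003, 0.644, 0.765, 0.008]
contact_force: [0.4, 0.3, -0.3]
gripper_width: 0.998
```

```bash
python3 -c "
from h import *
go(.561,.204,.053,9.7)"
```

```text
t 5.4 tcp [0.5506 0.2008 0.2935] z [ 0.014  0.009 -1.   ] tool x dir [-0.17   0.985  0.006] y-axis ang 9.78 F [ 0.4  0.3 -0.3] w 0.998
shift mm [-1.000e-01  7.000e+00  2.406e+02] turn about tool z (deg, tool z down) 0.08 J [ 0.22 -0.08  1.64  0.01  1.56  0.05]
```

step_arm([
  [0,0,10,0],
  [0,0,10,0],
  [0,0,10,0],
  [0,0,10,0],
  [0,0,10,0],
  [0,0,10,0],
  [0,0,10,0],
  [0,0,10,0],
])

```text
time: 6.2
tool_pos: [0.5533, 0.2019, 0.2098]
tool_rot: [0.004, 0.644, 0.765, 0.01]
contact_force: [0.7, -0.3, -0.2]
gripper_width: 1.0
```

```bash
python3 -c "
from h import *
go(.561,.204,.053,9.7)"
```

```text
t 6.2 tcp [0.5533 0.2019 0.2098] z [ 0.018  0.01  -1.   ] tool x dir [-0.17   0.985  0.006] y-axis ang 9.79 F [ 0.7 -0.3 -0.2] w 1.0
shift mm [ -0.3   4.9 156.9] turn about tool z (deg, tool z down) 0.09 J [ 0.22 -0.03  1.73  0.01  1.42  0.05]
```

step_arm([
  [0,0,-45,0],
  [0,0,-45,0],
  [0,0,-45,0],
  [0,0,-45,0],
])

```text
time: 6.6
tool_pos: [0.5455, 0.1991, 0.3756]
tool_rot: [-0.006, 0.644, 0.765, -0.003]
contact_force: [1.0, 0.8, 0.4]
gripper_width: 1.001
```

step_arm([
  [0,0,13,0],
  [0,0,13,0],
  [0,0,13,0],
  [0,0,13,0],
  [0,0,13,0],
  [0,0,13,0],
  [0,0,13,0],
  [0,0,13,0],
])

```text
time: 7.4
tool_pos: [0.5468, 0.2, 0.268]
tool_rot: [-0.003, 0.644, 0.765, 0.001]
contact_force: [-0.0, 0.4, 0.8]
gripper_width: 1.0
```

```bash
python3 -c "
from h import *
go(.561,.204,.053,9.7)"
```

```text
t 7.4 tcp [0.5468 0.2    0.268 ] z [-0.003  0.005 -1.   ] tool x dir [-0.17   0.985  0.005] y-axis ang 9.78 F [-0.   0.4  0.8] w 1.0
shift mm [  0.4  15.2 215. ] turn about tool z (deg, tool z down) 0.08 J [ 0.22 -0.07  1.67  0.01  1.54  0.05]
```

Tilt removed. Lower slowly.

step_arm([
  [0,2,13,0],
  [0,2,13,0],
  [0,2,13,0],
  [0,2,13,0],
  [0,2,13,0],
  [0,2,13,0],
  [0,2,13,0],
  [0,0,13,0],
])

```text
time: 8.2
tool_pos: [0.5616, 0.2031, 0.1544]
tool_rot: [-0.003, 0.644, 0.765, 0.001]
contact_force: [-0.9, -0.7, -0.4]
gripper_width: 1.003
```

```bash
python3 -c "
from h import *
go(.561,.204,.053,9.7)"
```

```text
t 8.2 tcp [0.5616 0.2031 0.1544] z [-0.003  0.005 -1.   ] tool x dir [-0.17   0.985  0.005] y-axis ang 9.78 F [-0.9 -0.7 -0.4] w 1.003
shift mm [  0.4  -0.2 101.4] turn about tool z (deg, tool z down) 0.08 J [0.22 0.05 1.75 0.01 1.35 0.05]
```

step_arm([
  [0,0,12,0],
  [0,0,12,0],
  [0,0,12,0],
  [0,0,12,0],
  [0,0,12,0],
  [0,0,12,0],
  [0,0,12,0],
  [0,0,11,0],
])

```text
time: 9.0
tool_pos: [0.561, 0.2036, 0.0507]
tool_rot: [-0.003, 0.644, 0.765, 0.001]
contact_force: [0.2, -0.1, 0.6]
gripper_width: 1.0
```

```bash
python3 -c "
from h import *
go(.561,.204,.053,9.7)"
```

```text
t 9.0 tcp [0.561  0.2036 0.0507] z [-0.003  0.005 -1.   ] tool x dir [-0.17   0.985  0.005] y-axis ang 9.78 F [ 0.2 -0.1  0.6] w 1.0
shift mm [ 0.4  0.  -2.3] turn about tool z (deg, tool z down) 0.08 J [0.22 0.16 1.81 0.01 1.17 0.05]
```

step_arm([
  [0,0,0,0],
  [0,0,0,0],
  [0,0,0,0],
  [0,0,0,0],
  [0,0,0,0],
  [0,0,0,0],
], claw=0)

```text
time: 9.6
tool_pos: [0.5599, 0.2034, 0.0489]
tool_rot: [-0.004, 0.644, 0.765, -0.0]
contact_force: [-0.8, -0.1, -2.5]
gripper_width: 0.408
```

Run:
```python
from h import *
go(.551,.0155,.0507,-4.6)
_,d=grab_frame("top"); measure("top",d,(.58,.09),(.56,.204)); rig("top",d)
```

```text
t 9.6 tcp [0.5599 0.2034 0.0489] z [-0.006  0.004 -1.   ] tool x dir [-0.17   0.985  0.005] y-axis ang 9.78 F [-0.8 -0.1 -2.5] w 0.408
shift mm [-183.7  -40.7   -2.6] turn about tool z (deg, tool z down) 14.38 J [0.22 0.17 1.81 0.01 1.17 0.05]
top saddle 416 [0.5783 0.0899 0.0716] [579.1  89.7] 28.2 [array([578.4,  90. ]), array([54. , 54.4]), np.float64(87.5)]
top tower 0 [nan nan nan] [0. 0.] 0.0 [array([0., 0.]), array([0., 0.]), np.float64(0.0)]
top collar [ 0.54   -0.0993] discs [ 0.429  -0.0895]h.py:19: RuntimeWarning: Mean of empty slice.
  return len(P),P.mean(0).round(4),np.round(cv2.minEnclosingCircle(xy*1000)[0],1),round(cv2.minEnclosingCircle(xy*1000)[1],1),[np.round(a,1) for a in rc]
  ret = um.true_divide(
```

step_arm([
  [-5,0,0,2.9],
  [-8,0,0,2.9],
  [-8,0,0,2.9],
  [-8,0,0,2.9],
  [-8,0,0,2.9],
  [-8,0,0,0],
])

```text
time: 10.25
tool_pos: [0.5626, 0.1613, 0.0487]
tool_rot: [-0.004, 0.737, 0.676, 0.003]
contact_force: [0.9, 3.1, -2.1]
gripper_width: 0.416
```

Run:
```python
from h import *
go(.551,.0155,.0507,-4.6)
```

```text
t 10.25 tcp [0.5626 0.1613 0.0487] z [-0.    0.01 -1.  ] tool x dir [0.086 0.996 0.01 ] y-axis ang -4.95 F [ 0.9  3.1 -2.1] w 0.416
shift mm [-146.2    1.    -3.4] turn about tool z (deg, tool z down) -0.35 J [0.15 0.14 1.84 0.01 1.16 0.23]
```

step_arm([
  [-12,0,-0.1,0],
  [-12,0,-0.1,0],
  [-12,0,-0.1,0],
  [-12,0,-0.1,0],
  [-12,0,-0.1,0],
  [-12,0,-0.1,0],
  [-12,0,-0.1,0],
  [-8,0,-0.1,0],
])

```text
time: 11.05
tool_pos: [0.5537, 0.0625, 0.0487]
tool_rot: [-0.004, 0.736, 0.677, 0.003]
contact_force: [-0.2, 3.4, -3.0]
gripper_width: 0.415
```

Run:
```python
from h import *
go(.551,.0155,.0507,-4.6)
_,d=grab_frame("top"); X=cloud("top",d)
print(*blob(X,.062,.078,(.548,-.05),.045))
```

```text
t 11.05 tcp [0.5537 0.0625 0.0487] z [-0.    0.01 -1.  ] tool x dir [0.083 0.997 0.01 ] y-axis ang -4.75 F [-0.2  3.4 -3. ] w 0.415
shift mm [-47.    1.2  -2.5] turn about tool z (deg, tool z down) -0.15 J [-0.03  0.08  1.91  0.01  1.15  0.05]
378 [ 0.543  -0.0499  0.0713] [543.3 -51.9] 27.9 [array([543.3, -49.8]), array([48.3, 54.1]), np.float64(89.7)]
```

step_arm([
  [-12,0.8,-0.1,0],
  [-12,0.8,-0.1,0],
  [-12,0.8,-0.1,0],
  [-10,0.6,-0.1,0],
  [0,0,0,0],
])

```text
time: 11.6
tool_pos: [0.5527, 0.0114, 0.0487]
tool_rot: [-0.003, 0.736, 0.677, 0.003]
contact_force: [-1.0, -0.3, -2.3]
gripper_width: 0.411
```

Run:
```python
from h import *
go(.552,.0155,.0507,-4.6)
im,d=grab_frame("top"); X=cloud("top",d); cv2.imwrite("pics/t2.png",cv2.resize(im[150:300,250:450,::-1],None,fx=3,fy=3,interpolation=2))
print(*blob(X,.062,.078,(.543,-.1),.035)); rig("top",d)
im,d=grab_frame("scene"); X=cloud("scene",d); cv2.imwrite("pics/s2.png",cv2.resize(im[180:320,230:400,::-1],None,fx=4,fy=4,interpolation=2))
a=cv2.imread("pics/t2.png"); b=cv2.imread("pics/s2.png"); b=cv2.resize(b,(546,450)); cv2.imwrite("pics/ts2.png",cv2.resize(np.hstack([a,b]),(800,314)))
```

```text
t 11.6 tcp [0.5527 0.0114 0.0487] z [-0.001  0.009 -1.   ] tool x dir [0.083 0.996 0.009] y-axis ang -4.79 F [-1.  -0.3 -2.3] w 0.411
shift mm [ 4.  -1.  -1.9] turn about tool z (deg, tool z down) -0.19 J [-0.12  0.07  1.92  0.01  1.15 -0.04]
1 [ 0.5159 -0.1118  0.0726] [ 515.9 -111.8] 0.0 [array([ 515.9, -111.8]), array([0., 0.]), np.float64(0.0)]
top collar [ 0.54   -0.0993] discs [ 0.429 -0.09 ]
```

View pics/ts2.png

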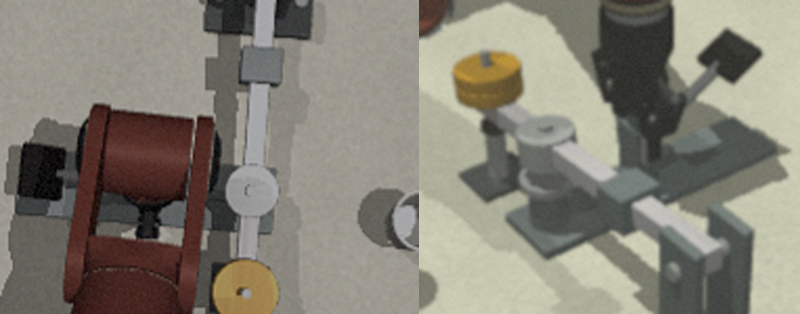

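step_arm([
  [3.5,0,0,0],
  [0,0,0,0],
])

```text
time: 11.9
tool_pos: [0.553, 0.015, 0.0487]
tool_rot: [-0.003, 0.736, 0.677, 0.002]
contact_force: [-0.7, 0.5, -1.4]
gripper_width: 0.41
```

step_arm([
  [0,0,0,0],
  [0,0,0,0],
  [0,0,0,0],
  [0,0,0,0],
  [0,0,0,0],
], claw=100)

```text
time: 12.4
tool_pos: [0.5546, 0.0172, 0.0506]
tool_rot: [-0.003, 0.736, 0.677, 0.004]
contact_force: [0.5, 0.5, 0.1]
gripper_width: 0.994
```

Run:
```python
from h import *
go(.552,.0155,.0507,-4.6)
```

```text
t 12.4 tcp [0.5546 0.0172 0.0506] z [ 0.003  0.01  -1.   ] tool x dir [0.082 0.997 0.01 ] y-axis ang -4.73 F [0.5 0.5 0.1] w 0.994
shift mm [-2.  -2.4 -0.1] turn about tool z (deg, tool z down) -0.13 J [-0.11  0.07  1.92  0.01  1.15 -0.03]
```

step_arm([
  [0,0,-20,0],
  [0,0,-20,0],
  [0,0,-20,0],
  [0,0,-20,0],
  [0,0,-20,0],
  [0,0,-20,0],
  [0,0,-20,0],
  [0,0,-10,0],
])

```text
time: 13.2
tool_pos: [0.5524, 0.0163, 0.2038]
tool_rot: [-0.005, 0.736, 0.677, 0.003]
contact_force: [-0.2, -0.0, -0.2]
gripper_width: 0.999
```

```bash
cat >> h.py <<'E'
def wcloud():
    import h
    s=state(); im,d=grab_frame("wrist")
    W=np.eye(4); W[:3,:3]=Ro.from_quat(np.array(s["tool_rot"])[[1,2,3,0]]).as_matrix(); W[:3,3]=s["tool_pos"]
    cp=camera_params("wrist"); cp["extrinsics"]=W@np.array(cp["T_tool_cam"])
    o=h.camera_params; h.camera_params=lambda n: cp
    X=cloud("wrist",d); h.camera_params=o
    return im,X
E
python3 - <<'E'
import h
from h import *
go(.562,.137,.2,-4.6)
im,X=h.wcloud(); cv2.imwrite("pics/w3.png",im[:,:,::-1])
print("tower",*blob(X,.083,.098,(.554,.017),.03)); print("paddle",*blob(X,.108,.16,(.563,.137),.06))
im,d=grab_frame("top");print("paddle",*blob(cloud("top",d),.108,.16,(.563,.137),.05))
im,d=grab_frame("scene");print("paddle",*blob(cloud("scene",d),.108,.16,(.563,.137),.05))
E
```

```text
t 13.2 tcp [0.5524 0.0163 0.2038] z [-0.003  0.012 -1.   ] tool x dir [0.082 0.997 0.012] y-axis ang -4.73 F [-0.2 -0.  -0.2] w 0.999
shift mm [121.   -0.4   5.2] turn about tool z (deg, tool z down) -0.13 J [-0.11 -0.1   1.81  0.01  1.44 -0.03]
tower 2476 [0.5541 0.0167 0.0888] [554.5  21.1] 25.8 [array([554.9,  23.7]), array([46.3, 35.9]), np.float64(84.6)]
paddle 9359 [0.5637 0.1249 0.1257] [564.  123.8] 34.0 [array([562.9, 115.3]), array([51. , 60.1]), np.float64(85.5)]
paddle 469 [0.5633 0.1387 0.1353] [563.7 139.7] 33.8 [array([563.9, 138.8]), array([41.5, 60.3]), np.float64(84.6)]
paddle 471 [0.5695 0.1281 0.1291] [568.8 126.3] 39.9 [array([567.4, 121.8]), array([64.6, 68.5]), np.float64(1.9)]
```

View pics/w3.png

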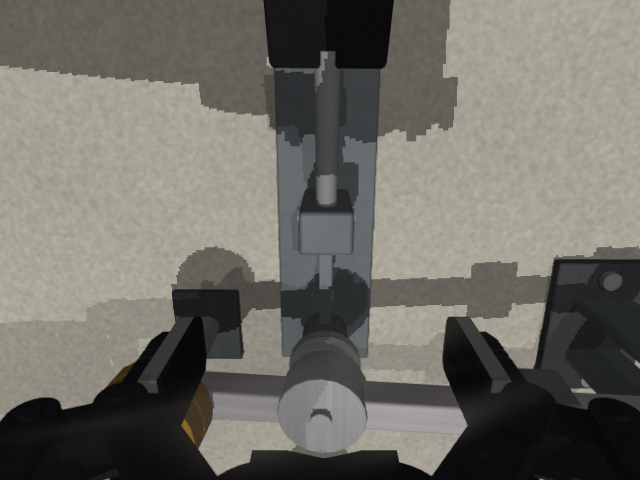

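The wrist view shows the jack's base running under the beam, with the saddle peeking out behind the collar at (322,345) and the jack centred on the collar. Numbers agree to about 2 mm. Next I shut the fingers and go over the paddle.

step_arm([
  [15,0,0,0],
  [15,0,0,0],
  [15,0,0,0],
  [15,0,0,0],
  [15,0,0,0],
  [15,0,0,0],
  [15,0,0,0],
  [10,0,0,0],
], claw=0)

```text
time: 14.15
tool_pos: [0.5588, 0.1421, 0.1969]
tool_rot: [-0.01, 0.735, 0.678, -0.001]
contact_force: [-0.7, 0.0, 0.3]
gripper_width: 0.001
```

Run:
```python
import h
from h import *
go(.5636,.132,.15,-4.6)
```

```text
t 14.15 tcp [0.5588 0.1421 0.1969] z [-0.015  0.013 -1.   ] tool x dir [0.082 0.997 0.012] y-axis ang -4.67 F [-0.7  0.   0.3] w 0.001
shift mm [-10.3   6.3  46.7] turn about tool z (deg, tool z down) -0.07 J [ 0.11 -0.03  1.76  0.01  1.43  0.19]
```

step_arm([
  [-5,3,11,0],
  [-5,3,11,0],
  [0,0,11,0],
  [0,0,8,0],
  [0,0,0,0],
])

```text
time: 14.65
tool_pos: [0.5633, 0.1313, 0.1508]
tool_rot: [-0.01, 0.735, 0.678, -0.002]
contact_force: [-0.1, -0.0, -0.1]
gripper_width: -0.003
```

Run:
```python
import h
from h import *
go(.5636,.132,.14,-4.6)
```

```text
t 14.65 tcp [0.5633 0.1313 0.1508] z [-0.017  0.012 -1.   ] tool x dir [0.082 0.997 0.011] y-axis ang -4.66 F [-0.1 -0.  -0.1] w -0.003
shift mm [ 0.6  0.4 10.8] turn about tool z (deg, tool z down) -0.06 J [0.09 0.01 1.79 0.01 1.35 0.17]
```

step_arm([
  [0,0,9,0],
  [2,0,9,0],
  [4,0,9,0],
  [4,0,9,0],
])

```text
time: 15.05
tool_pos: [0.565, 0.1414, 0.1156]
tool_rot: [-0.009, 0.736, 0.677, -0.001]
contact_force: [-3.8, -4.0, 8.6]
gripper_width: -0.002
```

Run:
```python
import h
from h import *
go(.5636,.132,.06,-4.6)
```

```text
t 15.05 tcp [0.565  0.1414 0.1156] z [-0.013  0.012 -1.   ] tool x dir [0.083 0.996 0.011] y-axis ang -4.78 F [-3.8 -4.   8.6] w -0.002
shift mm [-10.1   0.2  55.5] turn about tool z (deg, tool z down) -0.18 J [0.11 0.06 1.81 0.01 1.29 0.19]
```

step_arm([
  [3,-0.3,9,0],
  [3,-0.3,9,0],
  [2,-0.3,9,0],
])

```text
time: 15.35
tool_pos: [0.5657, 0.1486, 0.0913]
tool_rot: [-0.006, 0.735, 0.678, -0.002]
contact_force: [-3.9, -4.3, 9.6]
gripper_width: -0.0
```

Run:
```python
import h
from h import *
go(.5636,.15,.06,-4.6)
im,d=grab_frame("top"); rig("top",d); X=cloud("top",d);  print("tower",*blob(X,.084,.096,(.554,.017),.03))
```

```text
t 15.35 tcp [0.5657 0.1486 0.0913] z [-0.012  0.006 -1.   ] tool x dir [0.082 0.997 0.005] y-axis ang -4.68 F [-3.9 -4.3  9.6] w -0.0
shift mm [ 1.  -1.8 31.3] turn about tool z (deg, tool z down) -0.08 J [0.13 0.09 1.82 0.01 1.24 0.21]
top collar [ 0.5899 -0.1032] discs [ 0.4296 -0.0885]
tower 183 [0.5527 0.0151 0.0912] [552.4  14.8] 21.5 [array([552.4,  14.9]), array([28.8, 36.7]), np.float64(89.2)]
```

step_arm([
  [1,0,10,0],
  [0.5,0,10,0],
  [0,0,10,0],
  [0,0,10,0],
  [0,0,8,0],
])

```text
time: 15.9
tool_pos: [0.5674, 0.1509, 0.0575]
tool_rot: [-0.006, 0.734, 0.679, -0.006]
contact_force: [-31.0, -5.3, 61.2]
gripper_width: 0.002
```

Run:
```python
import h
from h import *
go(.5636,.15,.06,-4.6)
```

```text
t 15.9 tcp [0.5674 0.1509 0.0575] z [-0.016 -0.    -1.   ] tool x dir [ 0.079  0.997 -0.001] y-axis ang -4.51 F [-31.   -5.3  61.2] w 0.002
shift mm [-1.2 -3.8 -2.4] turn about tool z (deg, tool z down) 0.09 J [0.13 0.14 1.82 0.   1.19 0.21]
```

step_arm([
  [0,-1,-0.5,0],
])

```text
time: 16.0
tool_pos: [0.5675, 0.1514, 0.0625]
tool_rot: [-0.005, 0.734, 0.679, -0.006]
contact_force: [-4.6, -1.5, 9.8]
gripper_width: -0.0
```

Run:
```python
import h
from h import *
go(.5636,.15,.06,-4.6)
im,d=grab_frame("top"); X=cloud("top",d);  print("tower",*blob(X,.084,.096,(.554,.017),.03)); 
print("collar",*blob(X,.143,.16,(.54,-.1),.04))
for u,v in((370,241),(367,289)): print(X[v,u].round(4))
im,d=grab_frame("scene");cv2.imwrite("pics/s4.png",cv2.resize(im[160:320,230:430,::-1],None,fx=4,fy=3.75,interpolation=2)); X=cloud("scene",d);  print("tower",*blob(X,.084,.096,(.554,.017),.03));
```

```text
t 16.0 tcp [0.5675 0.1514 0.0625] z [-0.015 -0.001 -1.   ] tool x dir [ 0.078  0.997 -0.002] y-axis ang -4.48 F [-4.6 -1.5  9.8] w -0.0
shift mm [-1.7 -3.8  2.5] turn about tool z (deg, tool z down) 0.12 J [0.13 0.14 1.82 0.   1.2  0.21]
tower 178 [0.5523 0.0151 0.0913] [552.2  14.7] 21.5 [array([552.8,  15.2]), array([29.5, 36.6]), np.float64(84.0)]
collar 628 [ 0.5399 -0.0989  0.1499] [539.8 -99.3] 39.6 [array([539.9, -98.6]), array([58.4, 74.6]), np.float64(54.6)]
[ 0.5361 -0.0973  0.156 ]
[ 0.4277 -0.0866  0.2002]
tower 138 [0.5582 0.0112 0.0901] [555.6  11.8] 23.4 [array([555.7,  13. ]), array([30.1, 39.1]), np.float64(88.7)]
```

View pics/s4.png

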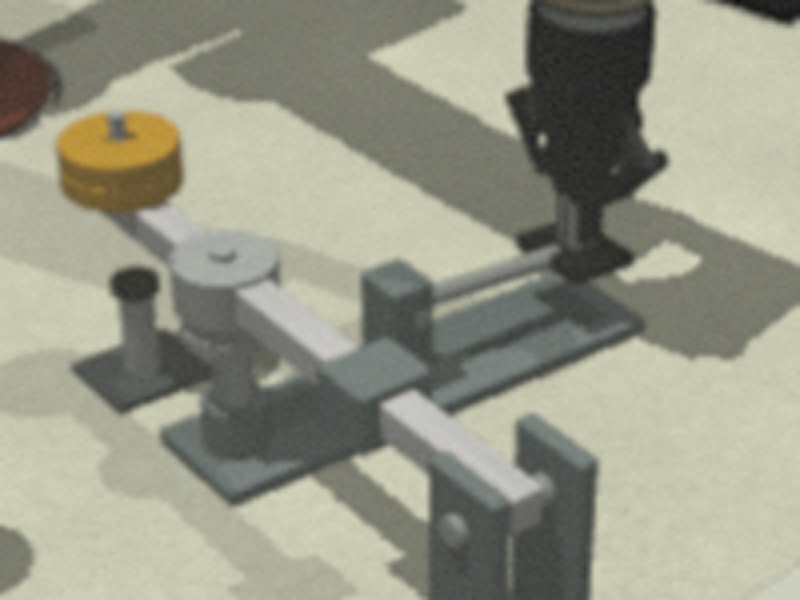

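Scene view: the beam is lifted clear of the rest post, the discs are up, the saddle column is under the collar and the handle is level. Now the up-stroke.

step_arm([
  [0,-0.5,1,0],
  [0,0,-12,0],
  [-1,0,-15,0],
  [-2,0,-18,0],
  [-4,-1,-18,0],
  [-5,-1,-18,0],
  [-6,-1,-18,0],
  [0,0,-5,0],
])

```text
time: 16.9
tool_pos: [0.566, 0.1328, 0.1701]
tool_rot: [0.0, 0.733, 0.68, -0.007]
contact_force: [-0.1, 0.9, 0.2]
gripper_width: 0.002
```

step_arm([
  [0,0,0,0],
  [0,0,0,0],
  [0,0,0,0],
])

```text
time: 17.2
tool_pos: [0.5655, 0.1337, 0.1678]
tool_rot: [-0.0, 0.733, 0.68, -0.007]
contact_force: [-0.1, -0.2, -0.1]
gripper_width: 0.001
```

Run:
```python
import h
from h import *
go(.5636,.132,.15,-4.6)
im,d=grab_frame("top"); rig("top",d); X=cloud("top",d);  print("tower",*blob(X,.084,.096,(.554,.017),.03)); 
im,X=h.wcloud(); print("wrist tower",*blob(X,.083,.098,(.554,.017),.03)); print("paddle",*blob(X,.1,.16,(.563,.14),.06)); print("bar near paddle", X[...,2][(abs(X[...,0]-.56)<.02)&(abs(X[...,1]-.10)<.004)].max() if ((abs(X[...,0]-.56)<.02)&(abs(X[...,1]-.10)<.004)).any() else None)
```

```text
t 17.2 tcp [0.5655 0.1337 0.1678] z [-0.011 -0.009 -1.   ] tool x dir [ 0.074  0.997 -0.01 ] y-axis ang -4.26 F [-0.1 -0.2 -0.1] w 0.001
shift mm [-1.7 -1.5 17.8] turn about tool z (deg, tool z down) 0.34 J [ 0.11  0.    1.77 -0.01  1.38  0.18]
top collar [ 0.54  -0.099] discs [ 0.429 -0.09 ]
tower 180 [0.5522 0.016  0.0907] [552.8  21.1] 25.7 [array([552.8,  23.2]), array([45.6, 36.5]), np.float64(89.6)]
wrist tower 252 [0.556  0.0104 0.0893] [556.3  10.3] 10.4 [array([556. ,  10.3]), array([20.6,  8. ]), np.float64(86.0)]
paddle 9725 [0.5658 0.1421 0.1337] [565.2 136.7] 36.5 [array([565.3, 136.4]), array([47.9, 59.8]), np.float64(84.4)]
bar near paddle None
```

step_arm([
  [0,0,11,0],
  [0,0,11,0],
  [0,0,10,0],
  [3,-0.2,9,0],
  [4,-0.2,9,0],
  [3,-0.2,9,0],
  [3,-0.2,9,0],
  [2,-0.2,9,0],
])

```text
time: 18.1
tool_pos: [0.5668, 0.1481, 0.0902]
tool_rot: [0.002, 0.733, 0.68, -0.007]
contact_force: [-4.9, -2.5, 11.0]
gripper_width: -0.002
```

Run:
```python
import h
from h import *
go(.5650,.150,.06,-4.6)
```

```text
t 18.1 tcp [0.5668 0.1481 0.0902] z [-0.008 -0.012 -1.   ] tool x dir [ 0.074  0.997 -0.012] y-axis ang -4.25 F [-4.9 -2.5 11. ] w -0.002
shift mm [ 2.1 -1.8 30.2] turn about tool z (deg, tool z down) 0.35 J [ 0.13  0.1   1.81 -0.01  1.24  0.21]
```

step_arm([
  [1,-0.3,9,0],
  [0.5,-0.3,9,0],
  [0,-0.3,8,0],
  [0,0,4,0],
])

```text
time: 18.5
tool_pos: [0.5671, 0.1504, 0.0643]
tool_rot: [0.002, 0.733, 0.681, -0.007]
contact_force: [-5.6, -1.9, 12.5]
gripper_width: 0.001
```

Run:
```python
import h
from h import *
go(.5650,.150,.06,-4.6)
```

```text
t 18.5 tcp [0.5671 0.1504 0.0643] z [-0.008 -0.012 -1.   ] tool x dir [ 0.073  0.997 -0.013] y-axis ang -4.21 F [-5.6 -1.9 12.5] w 0.001
shift mm [-0.5 -2.   4.4] turn about tool z (deg, tool z down) 0.39 J [ 0.14  0.13  1.82 -0.01  1.2   0.22]
```

step_arm([
  [0,0,4,0],
  [0,0,3.5,0],
])

```text
time: 18.7
tool_pos: [0.5671, 0.1503, 0.0595]
tool_rot: [0.002, 0.732, 0.681, -0.008]
contact_force: [-7.8, -1.6, 21.2]
gripper_width: 0.002
```

Run:
```python
import h
from h import *
go(.5650,.150,.06,-4.6)
for c in ("top","scene"):
    im,d=grab_frame(c); X=cloud(c,d); print(c,"tower",*blob(X,.084,.096,(.554,.017),.03))
    print("collar",*blob(X,.146,.160,(.54,-.1),.04)); 
    Z=X[(abs(X[...,0]-.54)<.015)&(abs(X[...,1]+.1)<.015)][:,2]; print("collar z",np.median(Z).round(4))
cv2.imwrite("pics/s5.png",cv2.resize(im[160:320,230:430,::-1],None,fx=4,fy=3.75,interpolation=2))
for _ in range(6): grab_frame("wrist")
go(.5650,.150,.06,-4.6)
```

```text
t 18.7 tcp [0.5671 0.1503 0.0595] z [-0.01  -0.014 -1.   ] tool x dir [ 0.073  0.997 -0.014] y-axis ang -4.19 F [-7.8 -1.6 21.2] w 0.002
shift mm [-0.4 -2.1 -0.5] turn about tool z (deg, tool z down) 0.41 J [ 0.14  0.14  1.82 -0.01  1.19  0.22]
top tower 178 [0.5524 0.0152 0.0907] [552.5  14.8] 21.5 [array([552.6,  15.2]), array([29.7, 36.2]), np.float64(85.2)]
collar 596 [ 0.5401 -0.099   0.1517] [ 539.3 -100.1] 39.0 [array([539.8, -99.2]), array([71.6, 59. ]), np.float64(29.1)]
collar z 0.1523
scene tower 139 [0.5578 0.0112 0.0899] [554.6  11.1] 24.0 [array([554.7,  12.8]), array([32.2, 39.3]), np.float64(86.8)]
collar 392 [ 0.5452 -0.1027  0.1507] [ 539.9 -100.6] 39.1 [array([ 541.1, -103.6]), array([68.8, 59.7]), np.float64(25.1)]
collar z 0.08
t 19.1 tcp [0.5671 0.1502 0.0598] z [-0.01  -0.014 -1.   ] tool x dir [ 0.073  0.997 -0.014] y-axis ang -4.19 F [-5.7 -1.1 13.9] w -0.003
shift mm [-0.4 -2.1 -0.1] turn about tool z (deg, tool z down) 0.41 J [ 0.14  0.14  1.82 -0.01  1.19  0.22]
```

View pics/s5.png

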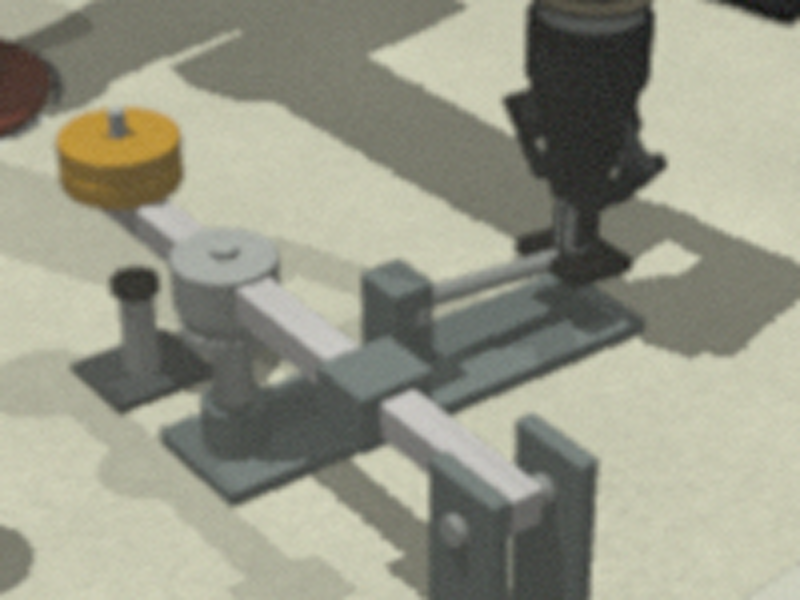

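The beam is up off the post, the saddle is under the collar, and the push is steady at about 14 N with the tip at the paddle's bottom height. Handing in.

```bash
python3 -c "
from h import *
print(job_done()); go(.565,.15,.06)"
```

```text
the job is handed in; nothing more can be done
None
the job is handed in; nothing more can be done
```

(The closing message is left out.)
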